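# Pack the engine parts in the spring-covered toolbox

### The job

Pack the metal engine parts that are out on the desk (connecting rod, crosshead, regulator wheel, cylinder cover; whichever are there) into the blue toolbox for the trip: hold its orange release tab down while sliding the spring-closed cover fully open until the tab pops up and holds it, then lay the parts on the floor of the bay without dropping them. Hold the tab down again and ease the cover all the way shut, never letting it snap, until the tab pops up, then turn the cam lock a quarter turn so that its tongue lies square across behind the cover. Leave the black smoke deflector and everything else on the desk where they are.

Things in the scene. Friction and masses are not known exactly. Their poses are not given: they have to be found in the camera images.
- toolbox: blue steel toolbox, fixed to the desk, 238 mm wide (its x, from -116 to +122 mm) by 460 mm long (its y), top deck 78 mm above the desk. Origin: under its middle, at desk level. Its x points away from the robot, its y along its length; z up. The open-topped bay lies in its -y half, a closed deck in its +y half. A bright steel cover slides along rails in +y from over the bay to over the deck; its top face is 84 mm above the desk, the rails' lips 90 mm
- bay (a point): centre of the bay's floor, 30 mm above the desk, axes as the toolbox. The bay is 148 mm (x) by 208 mm (y) inside; its floor is 50 mm below the underside of the cover, so parts piled higher than that stop the cover; there is room for all four side by side. Its walls reach 78 mm above the desk. With the cover latched open the whole bay is open from above
- cover (a joint): how far the sliding cover is open, m: 0 = fully shut, 0.210 = resting on its hold-open catch, 0.216 = end stop. It moves along the toolbox's +y. A spring always pulls it shut (about 2.6 N shut, 5 N open; friction 0.8 N; cover 0.6 kg): let go part-way it flies back at up to 1 m/s. The latch tab rides on it
- latch (a joint): how far the orange release tab is pressed, m: 0 = up, 0.007 = fully down (3 N to start, 7.5 N at the bottom; springs back up). Up, its tooth is caught with the cover shut, with the cover at 0.210, and 6 mm short of shut; pressed 5 mm or more it passes, so hold it down all the way. To latch, bring the cover to its end (0, or about 0.214) with the tab down, then let the tab rise
- latch_grip (a point): on the orange tab: middle of its upright thumb fin, 12 mm below the fin's top edge (fin top 120 mm above the desk when up). The fin is 36 mm wide along the toolbox's x, 12 mm thick along the toolbox's y (the sliding direction) and stands 27 mm above the tab's pad; the pad (36 by 38 mm) stands 9 mm above the cover. It can be pinched from above, fingers before and behind it, pressed down and slid. Moves with the cover; at 95 mm on the robot's side of the toolbox's origin
- cam (a joint): angle of the twist cam lock, rad: 0 = unlocked, its steel tongue and black thumb bar lie along the toolbox's +y; 1.57 = locked, turned counter-clockwise seen from above until the tongue lies square across, pointing to the robot's side (toolbox -x), just behind the rear edge of the shut cover. With the cover open the tongue meets the cover's side at about 0.5. Stays where it is left (friction 0.06 N m)
- cam_grip (a point): on the cam lock's axis, 10 mm below the top of its black thumb bar (bar top 118 mm above the desk, 42 mm long along the tongue, 12 mm thick, 28 mm tall above a 12 mm collar). Fixed place on the toolbox: 101 mm (x), 19 mm (y) from its origin; turns with the cam, its y along the tongue
- rod: brass connecting rod lying flat, 130 mm long along its x (from -65 to +65), 16 mm high: a plain shank 14 mm wide and 15 mm high between a 34 mm wide big end (centre x -48) and a 24 mm wide small end (centre x +53). Origin: underside, mid length; it balances about 7 mm towards the big end (-x). 0.16 to 0.29 kg. May be absent
- crosshead: bright chrome crosshead standing on its slipper: slipper 62 (x) by 40 (y) by 8 mm, on it a block 36 (x) by 32 (y) mm rising to 38 mm, with a rod boss 10 mm proud on its +x face (look only). Origin: middle of the underside. Up to 0.4 kg. May be absent
- wheel: knurled brass regulator wheel lying flat: rim 60 mm across and 12 mm high, central hub 22 mm across rising to 38 mm. Origin: middle of the underside. Up to 0.3 kg. May be absent
- endcover: cast aluminium cylinder cover lying flat: flange 66 mm across and 12 mm high with bolt heads to 16 mm, central boss 30 mm across rising to 36 mm. Origin: middle of the underside. Up to 0.25 kg. May be absent
- deflector: black plastic smoke deflector lying flat, 108 by 60 mm, 14 mm high, with a thin handrail; stays where it is. Origin: middle of the underside
- tin: round green polish tin with brass lid, 62 mm across, 40 mm high; stays where it is. Origin: middle of the underside
- mug: blue mug, 80 mm across, 92 mm high, beyond the parts; stays
- oil: yellow oil bottle with red cap, 52 mm across, 135 mm high, beyond the toolbox; stays
- spanner: spanner, 150 mm, lying beyond the toolbox; stays
- caliper: digital caliper, 150 mm, lying beyond the parts; stays
There are look-alikes about, which are no part of the job. Leave any pink or red look-alike of the wheel alone.

How it is judged (in metres and radians):
On the way, in this order (a step that is already met when the one before it is completed fails the run):
1. the cover is fully open and latched there, tab up (value of joint cover above 0.203 m and value of joint latch below 0.002 m), for 0.2 s.
2. all metal parts that are present lie in the bay (x of rod in the frame of bay between -0.074 and 0.074 m and y of rod in the frame of bay between -0.104 and 0.104 m and z of rod in the frame of bay between -0.006 and 0.02 m and x of crosshead in the frame of bay between -0.074 and 0.074 m and y of crosshead in the frame of bay between -0.104 and 0.104 m and z of crosshead in the frame of bay between -0.006 and 0.02 m and x of wheel in the frame of bay between -0.074 and 0.074 m and y of wheel in the frame of bay between -0.104 and 0.104 m and z of wheel in the frame of bay between -0.006 and 0.02 m and x of endcover in the frame of bay between -0.074 and 0.074 m and y of endcover in the frame of bay between -0.104 and 0.104 m and z of endcover in the frame of bay between -0.006 and 0.02 m), for 0.2 s.
3. the cover is fully shut and latched, tab up (value of joint cover below 0.005 m and value of joint latch below 0.002 m), for 0.2 s.
4. the cam lock is turned across behind the cover (all of step 3 and value of joint cam above 1.3 rad), for 0.2 s.
At the end, for the whole second after the job is handed in: every metal part present lies in the bay (its origin within the bay's walls and less than 20 mm above the bay's floor), the cover is shut to within 5 mm with the tab up (within 2 mm), and the cam lock is turned past 1.3 rad (of 1.57) (all of step 2 and all of step 4); the robot touches nothing.
It fails at once if the cover snaps: it moves towards shut faster than 0.4 m/s (velocity of joint cover below -0.4 m/s).
It fails at once if a part is dropped: it moves faster than 0.9 m/s inside the bay ((x of rod in the frame of bay between -0.074 and 0.074 m and y of rod in the frame of bay between -0.104 and 0.104 m and z of rod in the frame of bay between -0.006 and 0.048 m and linear speed of rod above 0.9 m/s) or (x of crosshead in the frame of bay between -0.074 and 0.074 m and y of crosshead in the frame of bay between -0.104 and 0.104 m and z of crosshead in the frame of bay between -0.006 and 0.048 m and linear speed of crosshead above 0.9 m/s) or (x of wheel in the frame of bay between -0.074 and 0.074 m and y of wheel in the frame of bay between -0.104 and 0.104 m and z of wheel in the frame of bay between -0.006 and 0.048 m and linear speed of wheel above 0.9 m/s) or (x of endcover in the frame of bay between -0.074 and 0.074 m and y of endcover in the frame of bay between -0.104 and 0.104 m and z of endcover in the frame of bay between -0.006 and 0.048 m and linear speed of endcover above 0.9 m/s)).
It fails at once if a thing that should stay is moved more than 5 cm or tipped over (distance of any of deflector, tin, mug, oil, spanner, caliper from where it was at the start of the episode above 0.05 m or angle between any of deflector, tin, mug, oil's own z axis and vertical above 0.6 rad).
Of rod, crosshead, wheel, endcover only 3 to 4 are there at a start; the rules pass over those that are not, and their reading is None.
At some moment in a run one of rod, crosshead, wheel, endcover may be knocked a few centimetres aside while the robot is not near it.
It also fails if it takes over 208 s, if anything falls off the work surface, if the arm or the gripper's body presses on something with over 40 N, if the wrist force passes 120 N, or if a joint passes its speed limit or range.

### The arm

A 6-joint arm with a two-finger parallel gripper is mounted at the origin on the work surface. World frame = base frame: x ahead of the robot, y to its left, z up, the work surface at z = 0. Lengths are in mm, angles in rad, forces in N, time in s.
With the tool pointing down it reaches from about 300 to 775 mm from the base axis. Payload 14.6 kg.
Tool frame: the origin (TCP) lies at the very end of the fingers, on their centre line; the grasp point (between the pads) lies 19 mm behind it; z points along the fingers, y is the line along which they close (so a half turn about z gives the same grasp; the last joint's range is limited). The gripper opens to 94 mm and grips with 3 to 60 N. Pads are 16 mm wide; open, the fingers measure 119 mm over their backs; the gripper's body (75 mm by 177 mm) begins 78 mm behind the grasp point.
Start: joints at [1.28, 0.3, 1.521, -0, 1.321, -0.067], TCP at [122.063, 536.274, 205.446] pointing down, gripper open.
Joint ranges: [-3.03, 3.03], [-0.79, 2.21], [0.23, 2.52], [-1.04, 4.18], [0, 3.07], [-2.55, 2.55]. Speed limits (rad/s): [2.22, 2.22, 2.57, 3.14, 3.14, 3.14].

### API

Orientations are given as [roll, pitch, yaw] about the fixed x, y, z axes, in that order (R = Rz(yaw) Ry(pitch) Rx(roll)).
In Python, from cell import manip, optics gives the robot as it stands.
- The arm moves only by the shell command python3 -m crank 'ROWS' [FORCE]. ROWS is JSON, a list of rows, each a list of 7 numbers: the opening in per cent of the stroke, from 0 (shut) to 100 (fully open), then the shift along the tool's x, y, z in mm, then the turn, a rotation vector about the tool's x, y, z in rad. A call has 1 to 10 rows; each row is the pose to reach, as a shift and turn from the pose commanded when the call began, along the tool's axes at that moment; what a row does not reach only later rows make up. A row lasts 1/10 s, in which the tool goes at most 50 mm and 8.59 degrees, less where a joint would pass 70% of its speed; a pose out of reach is approached as far as the arm can. A call with a gripper value outside its range is refused whole. The fingers move at their own pace and stop on an object; FORCE is the grip in N (left out, the last holds). Time passes only in rows, so rows that repeat a pose let the fingers close. It gives the time, the measured TCP pose, the force, the opening and the grip force at its end, in the units of the state.
- manip.read_state(): the state, without advancing time (a new reading comes with each control period).
- optics.camera(name): name is "scene" or "top" or "wrist"; returns (picture, depth): 480x640x3 uint8, red, green, blue; 480x640 float32, mm along the optical axis (not along the pixel's ray), 0 where there is no reading.
- optics.calibration(name): a dict with "camera_matrix" (3x3 intrinsics, pixels), "k1" (the pictures are not rectified: a ray, as slopes to the right and down, at radius r is drawn at 1 + k1 r^2 times it, then the intrinsics apply), "R" (3x3) and "t" (3): a world point X has camera coordinates R X + t. Camera axes: x right, y down, z forward; pixel columns grow to the right and rows downward; lengths in mm; the calibration is good to about 2 mm. A picture is of the moment at which its call begins: read the wrist's pose just before it. calibration takes no time and is no camera call; for the wrist camera it gives the pose at the moment of the call.
- manip.sign_off(): hands the job in; it is judged then, once.
The state is a dict: "clock": time; "joints": joint angles; "qd": joint speeds; "effort": joint torques, N m; "eef_pos": TCP position; "eef_rot": TCP orientation; "wrist_force": force on the tool from outside, world axes, zero at the start; "moment": the same for the moment, N m; "finger_gap": finger opening in mm; "finger_force": force on a finger pad.
Only numpy, scipy, OpenCV 4.12 (cv2) and the standard library are available. Lean on these libraries where they do the work, as an engineer would, in place of code of your own. Each camera call takes 0.05 s, during which the arm holds its last target. There are 200 camera calls.

## Working session

There is one attempt and no reset: what is moved stays moved. The work goes in short steps, Python scripts to look and compute and a shell command to move; the robot and the scene stay as the last step left them, time stands still between calls to the robot, and variables do not carry over. Pictures are saved under pics/ and viewed, at most 14 in all, crops included, and the job is handed in when it is done.

```bash
ls; mkdir -p pics; cat > h.py <<'E'
import numpy as np, cv2
from cell import manip, optics
from scipy.spatial.transform import Rotation as Ro
def snap(n,f=None):
    c=optics.calibration(n); im,d=optics.camera(n)
    if f: cv2.imwrite('pics/'+f,cv2.cvtColor(im,cv2.COLOR_RGB2BGR)); np.savez('pics/'+f[:-4]+'.npz',im=im,d=d,K=c['camera_matrix'],k1=c['k1'],R=c['R'],t=c['t'])
    return im,d,c
def load(f):
    z=np.load('pics/'+f+'.npz'); c=dict(camera_matrix=z['camera_matrix'] if 'camera_matrix' in z else z['K'],k1=float(z['k1']),R=z['R'],t=z['t']); return z['im'],z['d'],c
def ray(c,uv):
    K=np.array(c['camera_matrix'],float); uv=np.array(uv,float).reshape(-1,1,2)
    n=cv2.undistortPoints(uv,K,np.array([c['k1'],0,0,0.])).reshape(-1,2)
    # distortion is applied to slopes: same as cv2 k1 model
    return np.c_[n,np.ones(len(n))]
def plane(c,uv,z):
    r=ray(c,uv); R=np.array(c['R']);t=np.array(c['t']).ravel(); o=-R.T@t; w=r@R
    s=(z-o[2])/w[:,2]; return o+w*s[:,None]
def pts(c,d,mask=None):
    v,u=np.nonzero((d>0) if mask is None else (mask&(d>0)))
    r=ray(c,np.c_[u,v]); R=np.array(c['R']);t=np.array(c['t']).ravel()
    return (r*d[v,u][:,None]-t)@R,np.c_[u,v]
def proj(c,X):
    R=np.array(c['R']);t=np.array(c['t']).ravel(); 
    p,_=cv2.projectPoints(np.array(X,float).reshape(-1,1,3),cv2.Rodrigues(R)[0],t,np.array(c['camera_matrix'],float),np.array([c['k1'],0,0,0.])); return p.reshape(-1,2)
E
python3 - <<'E'
from h import *
for n in('top','scene'):
    im,d,c=snap(n,n+'0.png'); R=np.array(c['R']); print(n,-R.T@np.array(c['t']).ravel(),R[2],c['k1'],np.array(c['camera_matrix'])[0,0],(d>0).mean())
print(manip.read_state())
E
```

```text
pics
top [ 477.09363594 -115.5340808  1015.72630398] [ 0.14437368  0.02605646 -0.98918012] 0.015047789714377233 447.7152711955332 0.99599609375
scene [1068.99922353  316.24048397  667.83549693] [-0.5222707  -0.48830625 -0.69913541] -0.03608230607414614 439.2090933977771 0.9959505208333334
{'clock': 0.1, 'joints': array([ 1.28038877e+00,  3.00382621e-01,  1.52149837e+00, -2.61506585e-05,
        1.32069704e+00, -6.65884721e-02]), 'qd': array([ 0.0008928 ,  0.00080602, -0.0018362 ,  0.00043088,  0.00042955,
        0.00095771]), 'effort': array([ 2.58354747e-03, -5.32646334e+01, -3.53283906e+01,  7.09332456e-02,
        2.34963780e-02, -1.17168256e-04]), 'eef_pos': array([122.0136301 , 536.06291942, 204.96985219]), 'eef_rot': array([-3.14060777e+00, -4.02919681e-05,  2.91778003e+00]), 'wrist_force': array([ 0.48891016, -0.15249172,  0.15970029]), 'moment': array([ 0.00760439, -0.04027324,  0.02156615]), 'finger_force': 0.0, 'finger_gap': 94.47136254250861}
```

View pics/top0.png

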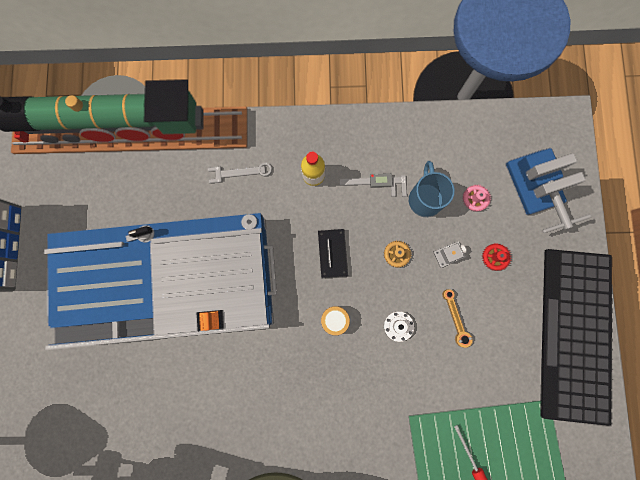

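View pics/scene0.png

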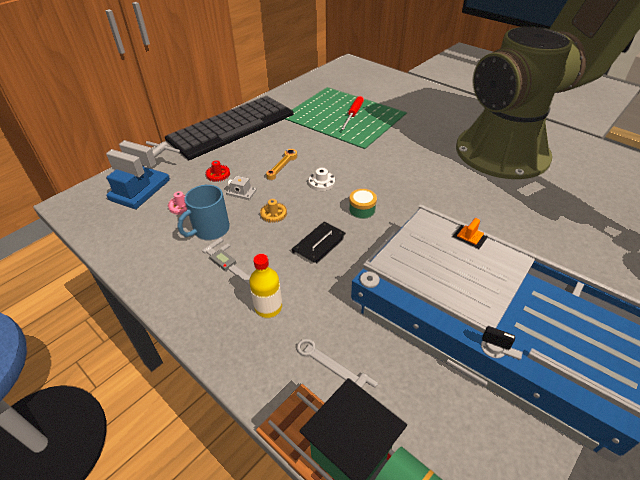

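The top view shows the blue toolbox with the orange tab at (208,320) and the black cam bar at (141,232). The parts are: wheel (398,254), crosshead (451,254), endcover (400,326), rod from (449,295) to (464,340). Look-alikes are at (496,257) red and (477,198) pink. The scene view shows the same layout from the far left.

```bash
python3 - <<'E'
from h import *
T=load('top0'); S=load('scene0')
for n,(im,d,c) in(('top',T),('scene',S)):
    P,uv=pts(c,d); 
    hsv=cv2.cvtColor(im,cv2.COLOR_RGB2HSV)[uv[:,1],uv[:,0]].astype(int)
    tab=(P[:,0]>200)&(P[:,0]<450)&(abs(P[:,1]+150)<60)
    print(n,'desk z',np.median(P[abs(P[:,2])<15][:,2]))
    box=(P[:,1]>20)&(P[:,1]<600)&(P[:,0]>250)&(P[:,0]<700)
    # deck: blue
    for lab,m in(('blue78',box&(hsv[:,0]>100)&(hsv[:,0]<115)&(hsv[:,1]>150)&(P[:,2]>65)),('cover',box&(hsv[:,1]<40)&(hsv[:,2]>120)&(abs(P[:,2]-84)<3.5)),('lips',box&(P[:,2]>87.5)&(P[:,2]<93)),
       ('orange',box&(hsv[:,0]>5)&(hsv[:,0]<20)&(hsv[:,1]>190)&(P[:,2]>80)),('orangetop',box&(hsv[:,0]>5)&(hsv[:,0]<20)&(hsv[:,1]>190)&(P[:,2]>113)),('bartop',box&(P[:,2]>111)&(hsv[:,2]<90))):
        if m.sum()<5: print(lab,m.sum());continue
        q=P[m]; r=cv2.minAreaRect(q[:,:2].astype(np.float32)); print(lab,m.sum(),'z',np.percentile(q[:,2],[5,50,95]).round(1),'c',np.round(r[0],1),np.round(r[1],1),round(r[2],1),'mean',q.mean(0).round(1))
    # parts: cluster by height
    m=(P[:,2]>7)&(P[:,0]>250)&(P[:,0]<620)&(P[:,1]<60)&(P[:,1]>-420)
    mk=np.zeros(d.shape,np.uint8); mk[uv[m,1],uv[m,0]]=1
    k,L,st,_=cv2.connectedComponentsWithStats(mk)
    lab=L[uv[:,1],uv[:,0]]
    for i in range(1,k):
        if st[i,4]<100: continue
        q=P[lab==i]; r=cv2.minAreaRect(q[:,:2].astype(np.float32)); zt=np.percentile(q[:,2],98); tp=q[q[:,2]>zt-3]
        print(st[i,:2]+st[i,2:4]//2,st[i,4],'ztop',zt.round(1),'rect',np.round(r[0],1),np.round(r[1],1),round(r[2],1),'top mean',tp.mean(0).round(1),np.median(hsv[lab==i],0))
E
```

```text
top desk z -0.47392096892580304
blue78 7032 z [74.3 77.  79.7] c [537.  298.4] [244.  566.5] 2.4 mean [554.5 334.4  77.1]
cover 9635 z [81.1 83.5 86.6] c [531.7 241.7] [240.3 454.6] 4.6 mean [526.2 141.2  83.6]
lips 1254 z [87.6 88.9 92. ] c [525.3 241.1] [224.5 455. ] 4.1 mean [536.6 217.2  89.2]
orange 154 z [ 86.9  93.3 120. ] c [448.2 123.1] [35.  40.8] 3.8 mean [448.  114.4  99.7]
orangetop 39 z [114.5 118.4 121.2] c [448.3 120. ] [33.8 10.8] 5.7 mean [450.2 118.4 118.3]
bartop 107 z [113.  116.1 118.9] c [555.4 187.9] [243.7  38.1] 44.4 mean [631.  259.4 116.1]
[258 284] 2936 ztop 87.6 rect [523.3  23.7] [193.2  72.5] 0.0 top mean [508.7  35.1  85.9] [ 14.  16. 179.]
[333 258] 1003 ztop 21.7 rect [ 578.  -136.5] [86.1 60. ] 3.1 top mean [ 586.4 -127.7   21.7] [135.  17.  43.]
[397 254] 447 ztop 39.1 rect [ 584.6 -281.1] [58.1 58.9] 68.5 top mean [ 584.6 -281.4   37.9] [ 17. 150. 206.]
[449 254] 415 ztop 40.8 rect [ 581.3 -397.4] [39.5 61.4] 21.9 top mean [ 580.7 -397.2   39.1] [ 13.  16. 184.]
[455 318] 486 ztop 19.6 rect [ 440.4 -399.6] [127.9  23.8] 12.5 top mean [ 437.1 -400
[... 900 characters left out ...]
 436.6 -399.3   18.3] [ 18. 198. 178.]
[322 179] 418 ztop 38.1 rect [ 427.1 -272. ] [61.7 62.1] 43.0 top mean [ 425.3 -274.    36.9] [ 15.  38. 218.]
[241 187] 413 ztop 40.6 rect [ 581.2 -395.6] [42.3 62.3] 24.0 top mean [ 582.2 -395.8   39.1] [ 13.  36. 167.]
[363 203] 650 ztop 43.1 rect [ 441.5 -134.5] [62.4 60.8] 41.7 top mean [ 440.8 -135.    41.5] [ 23.  122.5 240. ]
[273 210] 394 ztop 39.8 rect [ 585.6 -278.2] [59.7 59.3] 57.3 top mean [ 584.7 -279.6   38.9] [ 18. 195. 186.]
[406 239] 2000 ztop 89.2 rect [522.9  24.7] [194.1  70.5] 0.0 top mean [505.   37.6  87.5] [ 14.  37. 200.]
[323 239] 844 ztop 22.9 rect [ 577.2 -134.7] [87.2 61.5] 3.5 top mean [ 588.7 -126.    22.6] [20. 37. 35.]
```

```bash
cat >> h.py <<'E'
def to(x,y,z,yaw,p=None,psi=None):
    s=manip.read_state(); p=s['eef_pos'] if p is None else np.array(p); R=Ro.from_euler('xyz',s['eef_rot']) if psi is None else Ro.from_euler('xyz',[np.pi,0,psi])
    d=R.inv().apply(np.array([x,y,z])-p); w=(R.inv()*Ro.from_euler('xyz',[np.pi,0,yaw])).as_rotvec()
    print('shift',d.round(1),'turn',w.round(3),'rows>=',round(max(np.linalg.norm(d)/50,np.linalg.norm(w)/.15),1))
BO=np.array([533.5,240.]);BY=0.073
def box(x,y): c,s=np.cos(BY),np.sin(BY); return BO+[c*x-s*y,s*x+c*y]
E
python3 -c "
from h import *
to(448.4,121.7,150,3.215)"
```

```text
shift [-410.2 -331.5   55.3] turn [-0.001 -0.    -0.297] rows>= 10.6
```

```bash
python3 -m crank '[[30,-380,-310,40,0,0,-0.297],[30,-380,-310,40,0,0,-0.297],[30,-380,-310,40,0,0,-0.297],[30,-380,-310,40,0,0,-0.297],[30,-380,-310,40,0,0,-0.297],[30,-380,-310,40,0,0,-0.297],[30,-380,-310,40,0,0,-0.297],[30,-380,-310,40,0,0,-0.297],[30,-380,-310,40,0,0,-0.297],[30,-380,-310,40,0,0,-0.297]]' 40 | tail -3; python3 - <<'E'
from h import *
to(448.4,121.7,150,3.215)
print(manip.read_state()['eef_pos'],manip.read_state()['eef_rot'])
E
```

```text
wrist_force: [0.7, 1.0, -0.7]
finger_gap: 28.5
finger_force: 0.0
shift [-21.8 -27.6  15.3] turn [ 0.     0.    -0.001] rows>= 0.8
[424.65674012 147.62580962 165.28305397] [ 3.14159077e+00  3.20383620e-05 -3.06873498e+00]
```

```bash
python3 -m crank '[[30,-22,-27.5,15,0,0,0],[30,-22,-27.5,15,0,0,0],[30,-22,-27.5,15,0,0,0]]'; python3 - <<'E'
from h import *
im,d,c=snap('wrist','w1.png'); print(-np.array(c['R']).T@np.array(c['t']).ravel(),np.array(c['R'])[2])
P,uv=pts(c,d); h=cv2.cvtColor(im,cv2.COLOR_RGB2HSV)[uv[:,1],uv[:,0]].astype(int)
m=(h[:,0]>4)&(h[:,0]<20)&(h[:,1]>180)&(P[:,2]>112)
q=P[m]; print(m.sum(), q.mean(0) if m.any() else 0, cv2.minAreaRect(q[:,:2].astype(np.float32)) if m.any() else 0, uv[m].mean(0) if m.any() else 0)
E
```

```text
clock: 1.4
eef_pos: [447.5, 123.6, 150.0]
eef_rot: [-3.142, -0.001, -3.07]
wrist_force: [0.9, 0.0, 0.5]
finger_gap: 28.2
finger_force: 0.0
[376.67745864 117.46772947 329.93748584] [ 0.24451613  0.01753123 -0.96948673]
1408 [444.03466095 121.02610631 120.08318296] ((445.76141357421875, 117.45995330810547), (34.71702194213867, 19.465023040771484), 4.161890506744385) [310.76704545 271.359375  ]
```

View pics/w1.png

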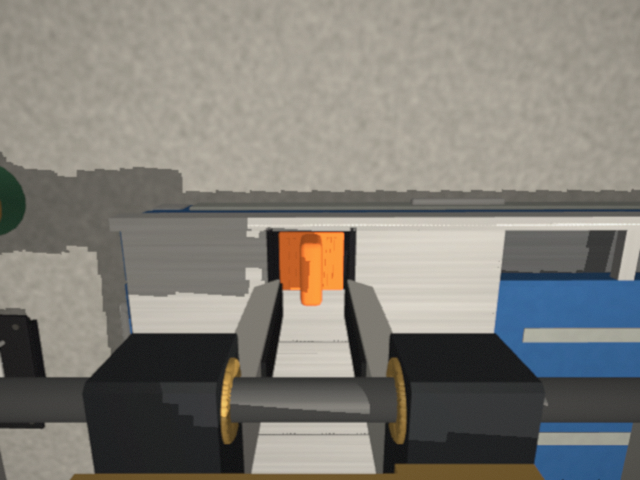

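The wrist view shows the orange fin at about (312,270), midway between the fingertips at (280,285) and (350,285), so I can descend.

```bash
python3 -m crank '[[30,0,-1.5,30,0,0,0],[30,0,-1.5,53,0,0,0],[30,0,-1.5,53,0,0,0],[0,0,-1.5,53,0,0,0],[0,0,-1.5,53,0,0,0],[0,0,-1.5,53,0,0,0],[0,0,-1.5,53,0,0,0]]' 40; python3 -m crank '[[0,0,0,4,0,0,0],[0,0,0,8,0,0,0],[0,0,0,8,0,0,0]]'
```

```text
clock: 2.15
eef_pos: [448.4, 122.4, 98.4]
eef_rot: [-3.142, 0.002, -3.068]
wrist_force: [0.5, -2.1, 1.8]
finger_gap: 12.1
finger_force: 40.0
clock: 2.45
eef_pos: [448.8, 122.5, 91.3]
eef_rot: [3.141, 0.003, -3.068]
wrist_force: [-5.9, -2.9, 26.2]
finger_gap: 11.4
finger_force: 40.0
```

```bash
python3 -m crank '[[0,0,10,0,0,0,0],[0,0,30,0,0,0,0],[0,0,55,0,0,0,0],[0,0,80,0,0,0,0],[0,0,105,0,0,0,0],[0,0,130,0,0,0,0],[0,0,155,0,0,0,0],[0,0,175,0,0,0,0],[0,0,190,0,0,0,0],[0,0,200,0,0,0,0]]'; python3 -m crank '[[0,0,4,0,0,0,0],[0,0,8,0,0,0,0],[0,0,11,0,0,0,0],[0,0,14,0,0,0,0],[0,0,15,0,0,0,0],[0,0,15,0,0,0,0]]'
```

```text
clock: 3.45
eef_pos: [433.8, 323.0, 91.3]
eef_rot: [3.141, 0.002, -3.068]
wrist_force: [-4.0, -6.4, 24.1]
finger_gap: 12.0
finger_force: 40.0
clock: 4.05
eef_pos: [432.8, 337.2, 91.3]
eef_rot: [3.141, 0.002, -3.068]
wrist_force: [-5.1, -4.4, 21.7]
finger_gap: 12.0
finger_force: 40.0
```

```bash
python3 -m crank '[[0,0,0,-4,0,0,0],[0,0,0,-8,0,0,0],[0,0,0,-8,0,0,0]]';  python3 -m crank '[[0,0,-2,0,0,0,0],[0,0,-4,0,0,0,0],[0,0,-6,0,0,0,0],[0,0,-6,0,0,0,0]]'
```

```text
clock: 4.35
eef_pos: [432.6, 336.4, 97.9]
eef_rot: [-3.141, 0.001, -3.069]
wrist_force: [3.5, -4.0, 2.0]
finger_gap: 11.4
finger_force: 40.0
clock: 4.75
eef_pos: [433.0, 331.6, 97.5]
eef_rot: [3.139, 0.002, -3.069]
wrist_force: [3.7, 5.1, -0.6]
finger_gap: 11.7
finger_force: 40.0
```

```bash
python3 -m crank '[[30,0,0,0,0,0,0],[30,0,0,0,0,0,0],[30,0,0,0,0,0,0],[30,0,0,-40,0,0,0],[30,0,0,-80,0,0,0],[30,0,0,-110,0,0,0],[30,0,0,-110,0,0,0]]'; python3 -m crank '[[60,0,-50,0,0,0,0],[60,0,-100,0,0,0,0],[60,0,-150,0,0,0,0],[60,0,-200,0,0,0,0],[60,0,-250,0,0,0,0],[60,0,-300,0,0,0,0],[60,0,-350,0,0,0,0],[60,0,-400,0,0,0,0],[60,0,-450,0,0,0,0],[60,0,-480,0,0,0,0]]'; python3 - <<'E'
from h import *
im,d,c=snap('top','t2.png'); snap('scene','s2.png')
P,uv=pts(c,d)
b=P-np.r_[BO,0]; cs,sn=np.cos(BY),np.sin(BY); bx=b[:,0]*cs+b[:,1]*sn; by=-b[:,0]*sn+b[:,1]*cs
m=(abs(bx)<118)&(by<5)&(by>-228)&(P[:,2]>20)&(P[:,2]<40)
print('floor z',np.median(P[m,2]),'bx',np.percentile(bx[m],[1,99]),'by',np.percentile(by[m],[1,99]))
m=(abs(bx)<118)&(by<228)&(by>-228)&(abs(P[:,2]-78)<4); print('deck bx',np.percentile(bx[m],[.5,99.5]),'by',np.percentile(by[m],[.5,99.5]))
E
```

```text
clock: 5.45
eef_pos: [433.6, 331.5, 211.5]
eef_rot: [3.138, 0.005, -3.068]
wrist_force: [0.4, -0.1, 0.0]
finger_gap: 28.4
finger_force: 0.0
clock: 6.45
eef_pos: [467.0, -150.8, 206.5]
eef_rot: [3.141, -0.001, -3.07]
wrist_force: [0.5, 0.8, 0.0]
finger_gap: 56.6
finger_force: 0.0
floor z 29.76657244978798 bx [-71.85139967  74.00752653] by [-217.39374495  -18.09473014]
deck bx [-112.30497033  117.67683628] by [-227.36128995  227.05861699]
```

View pics/t2.png

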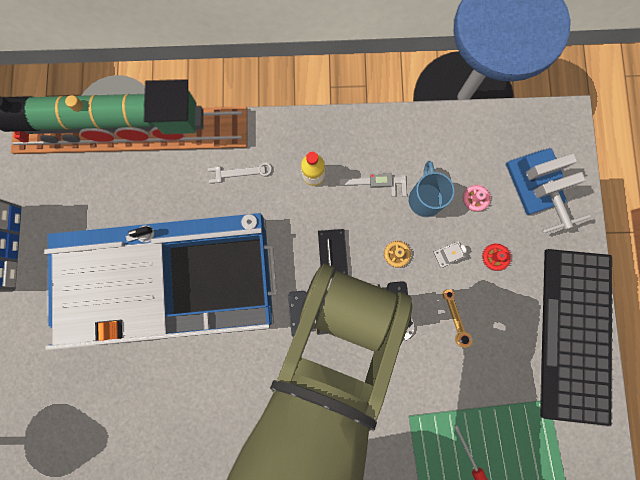

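The top view shows the cover held open, with the tab at (110,330). The bay is empty, roughly (166–267, 238–312), and all the parts are undisturbed. I'll take the rod first.

```bash
python3 -m crank '[[60,51,-246,40,0,0,1.5],[60,51,-246,40,0,0,1.5],[60,51,-246,40,0,0,1.5],[60,51,-246,40,0,0,1.5],[60,51,-246,40,0,0,1.5],[60,51,-246,40,0,0,1.5],[60,51,-246,40,0,0,1.5],[60,51,-246,40,0,0,1.5],[60,51,-246,40,0,0,1.5],[60,51,-246,40,0,0,1.5]]' | head -3; python3 -m crank '[[60,0,0,0,0,0,1.495],[60,0,0,0,0,0,1.495],[60,0,0,0,0,0,1.495],[60,0,0,0,0,0,1.495],[60,0,0,0,0,0,1.495],[60,0,0,0,0,0,1.495],[60,0,0,0,0,0,1.495],[60,0,0,0,0,0,1.495],[60,0,0,0,0,0,1.495],[60,0,0,0,0,0,1.495]]' | head -3; cat >> h.py <<'E'
def find(n,x0,y0,r=60,zlo=7,f=None,zmax=60):
    im,d,c=snap(n,f); P,uv=pts(c,d); m=(np.hypot(P[:,0]-x0,P[:,1]-y0)<r)&(P[:,2]>zlo)&(P[:,2]<zmax)
    mk=np.zeros(d.shape,np.uint8); mk[uv[m,1],uv[m,0]]=1; k,L,st,_=cv2.connectedComponentsWithStats(mk); lab=L[uv[:,1],uv[:,0]]
    for i in range(1,k):
        if st[i,4]<80: continue
        q=P[lab==i]; rr=cv2.minAreaRect(q[:,:2].astype(np.float32)); zt=np.percentile(q[:,2],98); tp=q[q[:,2]>zt-3]
        print(n,st[i,4],'ztop',zt.round(1),'rect',np.round(rr[0],1),np.round(rr[1],1),round(rr[2],1),'top',cv2.minAreaRect(tp[:,:2].astype(np.float32)))
E
python3 - <<'E'
from h import *
find('wrist',440,-399,80,f='w2.png'); to(435.3,-400.2,3,0.218)
E
```

```text
clock: 7.55
eef_pos: [435.0, -395.9, 166.5]
eef_rot: [-3.141, -0.001, 1.709]
clock: 8.55
eef_pos: [435.0, -395.9, 166.5]
eef_rot: [-3.14, 0.001, 0.214]
wrist 3458 ztop 19.8 rect [ 440.3 -405.1] [128.7  33. ] 13.5 top ((440.3072509765625, -405.7634582519531), (127.31228637695312, 31.096338272094727), 12.593143463134766)
shift [ -0.5   4.4 163.5] turn [-0.001  0.001 -0.013] rows>= 3.3
```

View pics/w2.png

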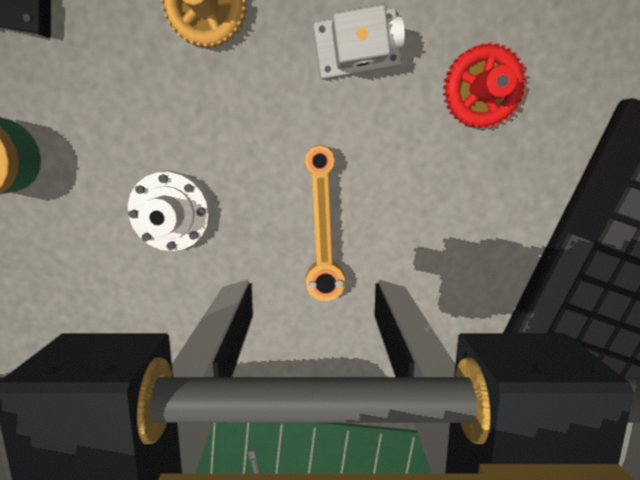

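The wrist view shows the rod between the fingers, small end at (320,160) and big end at (325,283). The crosshead's boss points right (-y). I'll descend and grip.

```bash
python3 -m crank '[[60,-1,5.5,50,0,0,-0.01],[60,-1,5.5,100,0,0,-0.01],[60,-1,5.5,145,0,0,-0.01],[60,-1,5.5,163.5,0,0,-0.01],[60,-1,5.5,163.5,0,0,-0.01],[0,-1,5.5,163.5,0,0,-0.01],[0,-1,5.5,163.5,0,0,-0.01],[0,-1,5.5,163.5,0,0,-0.01],[0,-1,5.5,163.5,0,0,-0.01],[0,-1,5.5,163.5,0,0,-0.01]]' 40; python3 -m crank '[[0,0,0,-10,0,0,0],[0,0,0,-50,0,0,0],[0,0,0,-100,0,0,0],[0,0,0,-150,0,0,0],[0,0,0,-150,0,0,0]]'; python3 -c "
from h import *
x,y=box(-1,-115-80); print(x,y); to(x,y,150,0.073)"
```

```text
clock: 9.6
eef_pos: [435.0, -402.5, 4.0]
eef_rot: [3.142, -0.0, 0.23]
wrist_force: [-0.2, -0.3, 0.3]
finger_gap: 20.0
finger_force: 0.0
clock: 10.1
eef_pos: [436.8, -404.4, 161.8]
eef_rot: [3.132, -0.006, 0.23]
wrist_force: [0.4, -0.8, -2.5]
finger_gap: 13.5
finger_force: 39.9
546.7250236327641 45.44641162416758
shift [ 209.5 -413.1    8.9] turn [ 0.009 -0.007  0.157] rows>= 9.3
```

```bash
python3 -m crank '[[0,205,-415,10,0,0,0.157],[0,205,-415,10,0,0,0.157],[0,205,-415,10,0,0,0.157],[0,205,-415,10,0,0,0.157],[0,205,-415,10,0,0,0.157],[0,205,-415,10,0,0,0.157],[0,205,-415,10,0,0,0.157],[0,205,-415,10,0,0,0.157],[0,205,-415,10,0,0,0.157],[0,205,-415,10,0,0,0.157]]'; python3 - <<'E'
from h import *
find('top',542,46,100,zlo=120,zmax=190,f='t3.png')
im,d,c=snap('wrist','w3.png'); P,uv=pts(c,d)
hsv=cv2.cvtColor(im,cv2.COLOR_RGB2HSV)[uv[:,1],uv[:,0]].astype(int)
m=(hsv[:,0]>10)&(hsv[:,0]<25)&(hsv[:,1]>130)&(P[:,2]>100)
q=P[m]; p=manip.read_state()['eef_pos']; print(m.sum(),q.min(0)-p,q.max(0)-p,cv2.minAreaRect(q[:,:2].astype(np.float32)),np.percentile(q[:,2],[2,10,50,90,98]))
b=P-np.r_[BO,0]; cs,sn=np.cos(BY),np.sin(BY); bx=b[:,0]*cs+b[:,1]*sn; by=-b[:,0]*sn+b[:,1]*cs
m=(abs(bx)<118)&(by<5)&(by>-228)&(abs(P[:,2]-30)<8); print(m.sum(),np.median(P[m,2]),'bx',np.percentile(bx[m],[1,99]),'by',np.percentile(by[m],[1,99]))
E
```

```text
clock: 11.1
eef_pos: [539.9, 52.2, 143.2]
eef_rot: [-3.141, 0.001, 0.076]
wrist_force: [-0.0, -0.4, -2.4]
finger_gap: 13.0
finger_force: 39.9
11178 [-35.7759976  -47.71756238  -7.7399166 ] [ 69.36686417  48.7006104  126.67871672] ((555.1646118164062, 52.49739456176758), (76.41690826416016, 89.80329132080078), 56.36871337890625) [148.07209084 149.0225527  151.2041149  267.82164901 268.53032632]
50716 31.242621614238253 bx [-74.49593935  72.55998591] by [-225.12319955  -18.16469672]
```

View pics/w3.png

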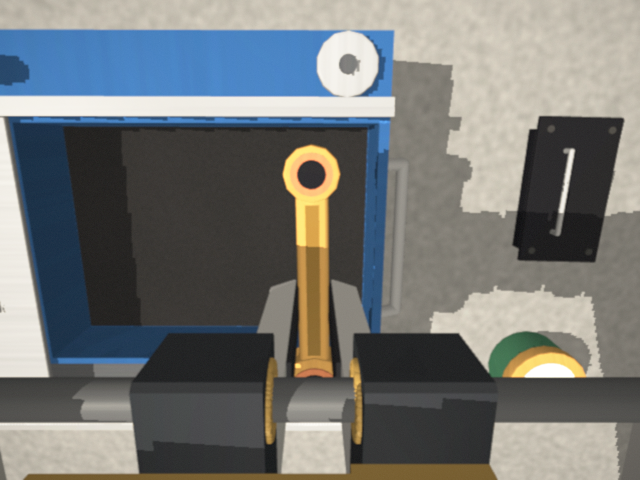

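The wrist view shows the rod held level, small end at (312,173). The bay floor spans columns (75–365), with the -y wall at column 375.

```bash
cat >> h.py <<'E'
def bay(x,y): return box(-0.5+x,-121+y)
E
python3 -c "
from h import *
x,y=bay(-4,-78); print(x,y); to(x,y,41,0.073)"
```

```text
543.5260859665165 41.201791758094515
shift [  3.2   8.9 102.2] turn [-0.     0.001  0.003] rows>= 2.1
```

```bash
python3 -m crank '[[0,3,9,20,0,0,0],[0,3,9,50,0,0,0],[0,3,9,80,0,0,0],[0,3,9,92,0,0,0],[0,3,9,98,0,0,0],[0,3,9,101,0,0,0],[0,3,9,101,0,0,0],[0,3,9,101,0,0,0]]'; python3 -m crank '[[0,0,0,1,0,0,0],[0,0,0,2,0,0,0],[0,0,0,3,0,0,0],[0,0,0,3,0,0,0]]'
```

```text
clock: 12.0
eef_pos: [544.3, 39.4, 44.0]
eef_rot: [3.141, -0.002, 0.073]
wrist_force: [-0.0, -0.4, -2.3]
finger_gap: 13.1
finger_force: 39.9
clock: 12.4
eef_pos: [543.7, 39.5, 39.9]
eef_rot: [3.142, 0.0, 0.073]
wrist_force: [0.3, 0.2, -2.8]
finger_gap: 13.4
finger_force: 39.9
```

```bash
python3 -m crank '[[0,0,-1,1,0,0,0],[0,0,-1,2,0,0,0],[0,0,-1,2,0,0,0],[0,0,-1,2,0,0,0]]'|sed -n '2p;4p'; python3 -m crank '[[0,0,0,1,0,0,0],[0,0,0,2,0,0,0],[0,0,0,2,0,0,0],[0,0,0,2,0,0,0]]'|sed -n '2p;4p'; python3 -m crank '[[0,0,0,1,0,0,0],[0,0,0,2,0,0,0],[0,0,0,2,0,0,0]]'|sed -n '2p;4p'
```

```text
eef_pos: [543.9, 40.0, 39.2]
wrist_force: [-6.6, -4.4, 13.3]
eef_pos: [544.1, 40.0, 39.0]
wrist_force: [-17.8, -5.4, 35.7]
eef_pos: [545.1, 40.1, 38.4]
wrist_force: [-18.8, -5.1, 49.3]
```

```bash
python3 -m crank '[[0,0,0,-4,0,0,0],[0,0,0,-4.5,0,0,0],[0,0,0,-4.5,0,0,0]]'|sed -n '2p;4p'; python3 -m crank '[[22,0,0,0,0,0,0],[22,0,0,0,0,0,0],[22,0,0,0,0,0,0],[26,0,0,-30,0,0,0],[30,0,0,-60,0,0,0],[30,0,0,-110,0,0,0],[50,0,0,-160,0,0,0],[50,0,0,-160,0,0,0]]'; python3 - <<'E'
from h import *
find('wrist',*bay(0,-78),80,zlo=36,zmax=75)
to(*(425.2,-275.),150,0.073)
E
```

```text
eef_pos: [543.9, 40.6, 38.7]
wrist_force: [-1.6, 0.2, 6.9]
clock: 14.6
eef_pos: [546.0, 40.5, 205.0]
eef_rot: [3.141, -0.01, 0.073]
wrist_force: [1.4, -0.1, 0.5]
finger_gap: 40.8
finger_force: 0.0
wrist 1897 ztop 74.4 rect [546.9  43.1] [149.1  58.4] 4.1 top ((547.1661376953125, 42.13114547729492), (148.90353393554688, 56.5882568359375), 3.903585195541382)
wrist 3286 ztop 50.0 rect [547.4  40.4] [129.5  32.5] 5.5 top ((547.91748046875, 39.96734619140625), (127.04214477539062, 31.93622398376465), 4.857799530029297)
wrist 1258 ztop 61.2 rect [556.3  -3.5] [98. 16.] 7.7 top ((571.0531616210938, 1.6691312789916992), (65.93966674804688, 11.37745475769043), 5.959944725036621)
shift [-142.6  305.9   50.7] turn [ 0.    -0.006 -0.   ] rows>= 6.8
```

```bash
python3 -m crank '[[60,-142.5,306,51,0,0,0],[60,-142.5,306,51,0,0,0],[60,-142.5,306,51,0,0,0],[60,-142.5,306,51,0,0,0],[60,-142.5,306,51,0,0,0],[60,-142.5,306,51,0,0,0],[60,-142.5,306,51,0,0,0],[60,-142.5,306,51,0,0,0],[60,-142.5,306,51,0,0,0]]'; python3 - <<'E'
from h import *
find('wrist',425,-275,60,zlo=6); find('scene',425,-275,50,zlo=6)
to(425.2,-275,18,0.073)
E
```

```text
clock: 15.55
eef_pos: [423.1, -275.1, 146.1]
eef_rot: [-3.14, 0.002, 0.071]
wrist_force: [0.8, -0.5, 0.3]
finger_gap: 56.4
finger_force: 0.0
wrist 5444 ztop 37.6 rect [ 424.1 -277.7] [65.1 64.9] 2.7 top ((423.789794921875, -277.58148193359375), (28.761857986450195, 28.975189208984375), 18.54461097717285)
scene 427 ztop 38.1 rect [ 427.5 -272.1] [60.6 62.2] 41.1 top ((424.41375732421875, -274.953857421875), (27.277864456176758, 25.582557678222656), 54.99836730957031)
shift [  1.2   1.  128.9] turn [-0.001  0.001  0.001] rows>= 2.6
```

```bash
python3 -m crank '[[60,1.5,2,50,0,0,0],[60,1.5,2,100,0,0,0],[60,1.5,2,122,0,0,0],[60,1.5,2,128,0,0,0],[60,1.5,2,128,0,0,0],[60,1.5,2,128,0,0,0]]' |sed -n '2p;4,6p'; python3 -m crank '[[0,0,0,0,0,0,0],[0,0,0,0,0,0,0],[0,0,0,0,0,0,0],[0,0,0,0,0,0,0],[0,0,0,0,0,0,0],[0,0,0,0,0,0,0],[0,0,0,0,0,0,0],[0,0,0,0,0,0,0]]' 40|sed -n '2p;4,6p'; python3 -m crank '[[0,0,0,-5,0,0,0],[0,0,0,-20,0,0,0],[0,0,0,-60,0,0,0],[0,0,0,-100,0,0,0],[0,0,0,-140,0,0,0],[0,0,0,-140,0,0,0]]'; python3 -c "
from h import *
x,y=bay(36,-22); print(x,y); to(x,y,150,0.073)"
```

```text
eef_pos: [426.4, -277.1, 20.9]
wrist_force: [0.6, 0.0, -0.4]
finger_gap: 56.4
finger_force: 0.0
eef_pos: [425.6, -277.1, 19.8]
wrist_force: [-1.3, 1.2, 6.6]
finger_gap: 29.1
finger_force: 40.0
clock: 17.65
eef_pos: [427.0, -278.2, 164.7]
eef_rot: [3.136, -0.006, 0.073]
wrist_force: [1.8, 0.4, -1.8]
finger_gap: 29.2
finger_force: 40.0
579.3351831465342 99.97005325315706
shift [ 179.3 -366.1   13.8] turn [ 0.005 -0.006 -0.   ] rows>= 8.2
```

```bash
python3 -m crank '[[0,179,-366,14,0,0,0],[0,179,-366,14,0,0,0],[0,179,-366,14,0,0,0],[0,179,-366,14,0,0,0],[0,179,-366,14,0,0,0],[0,179,-366,14,0,0,0],[0,179,-366,14,0,0,0],[0,179,-366,14,0,0,0],[0,179,-366,14,0,0,0],[0,179,-366,14,0,0,0]]'; python3 -c "
from h import *
x,y=bay(36,-22); print(x,y); to(x,y,51,0.073)
im,d,c=snap('wrist','w4.png')
P,uv=pts(c,d); p=manip.read_state()['eef_pos']; m=(np.hypot(P[:,0]-p[0],P[:,1]-p[1])<45)&(P[:,2]>p[2]-30)&(P[:,2]<p[2]+5)&(uv[:,1]<270); q=P[m]; print(m.sum(),np.percentile(q[:,2]-p[2],[2,10,50,90]),q.max(0)-p)"
```

```text
clock: 18.65
eef_pos: [577.0, 102.2, 144.2]
eef_rot: [3.141, 0.002, 0.075]
wrist_force: [0.7, -0.1, -1.4]
finger_gap: 29.3
finger_force: 40.0
579.3351831465342 99.97005325315706
shift [ 2.3  2.3 93.2] turn [0.    0.002 0.002] rows>= 1.9
3976 [-16.40043572  -9.41270205  -7.39734185  -3.70946495] [31.18900864 31.4911698  -1.73388308]
```

```bash
python3 -m crank '[[0,2,2.5,25,0,0,0],[0,2,2.5,55,0,0,0],[0,2,2.5,78,0,0,0],[0,2,2.5,88,0,0,0],[0,2,2.5,91,0,0,0],[0,2,2.5,92,0,0,0],[0,2,2.5,92,0,0,0]]'|sed -n '2p;4p'; python3 -m crank '[[0,0,0,1,0,0,0],[0,0,0,2,0,0,0],[0,0,0,2,0,0,0]]'|sed -n '2p;4p'
```

```text
eef_pos: [580.0, 98.5, 54.6]
wrist_force: [0.1, 0.3, -1.9]
eef_pos: [579.5, 98.8, 51.6]
wrist_force: [-0.7, 0.6, -0.3]
```

```bash
python3 -m crank '[[0,0,0,0.5,0,0,0],[0,0,0,0.5,0,0,0],[0,0,0,0.5,0,0,0]]'|sed -n '2p;4p'; python3 -m crank '[[40,0,0,0,0,0,0],[40,0,0,0,0,0,0],[40,0,0,0,0,0,0],[40,0,0,-30,0,0,0],[40,0,0,-60,0,0,0],[40,0,0,-110,0,0,0],[50,0,0,-155,0,0,0],[50,0,0,-155,0,0,0]]'; python3 - <<'E'
from h import *
find('wrist',*bay(36,-22),50,zlo=37,zmax=75)
find('top',584.6,-280,50)
to(584.6,-280.,150,0.073)
E
```

```text
eef_pos: [579.5, 98.8, 51.0]
wrist_force: [-0.8, -0.1, -2.1]
clock: 20.8
eef_pos: [581.6, 99.0, 212.7]
eef_rot: [-3.141, -0.01, 0.073]
wrist_force: [0.8, 0.9, 1.1]
finger_gap: 46.6
finger_force: 0.0
wrist 4375 ztop 67.6 rect [578.2  97.5] [64.8 65.1] 5.9 top ((577.7646484375, 97.58317565917969), (29.350839614868164, 28.49125862121582), 4.907939434051514)
top 447 ztop 39.4 rect [ 584.2 -281.3] [59.  58.2] 6.5 top ((584.40966796875, -281.0889587402344), (19.87895965576172, 18.919702529907227), 43.54298782348633)
shift [-22.7 378.1  56.4] turn [-0.    -0.002 -0.   ] rows>= 7.7
```

```bash
python3 -m crank '[[60,-22.5,378,56,0,0,0],[60,-22.5,378,56,0,0,0],[60,-22.5,378,56,0,0,0],[60,-22.5,378,56,0,0,0],[60,-22.5,378,56,0,0,0],[60,-22.5,378,56,0,0,0],[60,-22.5,378,56,0,0,0],[60,-22.5,378,56,0,0,0],[60,-22.5,378,56,0,0,0],[60,-22.5,378,56,0,0,0]]'|head -2; python3 - <<'E'
from h import *
find('wrist',584,-280,60,zlo=6); 
to(584.6,-280.5,16,0.073)
E
```

```text
clock: 21.9
eef_pos: [583.8, -279.9, 147.9]
wrist 3968 ztop 39.4 rect [ 584.1 -282. ] [60.2 60.3] 12.9 top ((584.0637817382812, -282.3262023925781), (20.783920288085938, 20.925567626953125), 45.35832977294922)
shift [  0.5   1.5 132.6] turn [-0.001  0.002 -0.   ] rows>= 2.7
```

```bash
python3 -m crank '[[60,0.5,1.5,50,0,0,0],[60,0.5,1.5,100,0,0,0],[60,0.5,1.5,124,0,0,0],[60,0.5,1.5,131,0,0,0],[60,0.5,1.5,131,0,0,0],[60,0.5,1.5,131,0,0,0]]' |sed -n '2p;4,6p'; python3 -m crank '[[0,0,0,0,0,0,0],[0,0,0,0,0,0,0],[0,0,0,0,0,0,0],[0,0,0,0,0,0,0],[0,0,0,0,0,0,0],[0,0,0,0,0,0,0],[0,0,0,0,0,0,0],[0,0,0,0,0,0,0]]' 40|sed -n '2p;4,6p'; python3 -m crank '[[0,0,0,-5,0,0,0],[0,0,0,-20,0,0,0],[0,0,0,-60,0,0,0],[0,0,0,-100,0,0,0],[0,0,0,-140,0,0,0],[0,0,0,-140,0,0,0]]'; python3 -c "
from h import *
x,y=bay(-38,60); print(x,y); to(x,y,150,0.073)"
```

```text
eef_pos: [586.2, -281.3, 20.9]
wrist_force: [-0.5, -0.4, 1.1]
finger_gap: 56.4
finger_force: 0.0
eef_pos: [585.2, -281.5, 19.1]
wrist_force: [-0.8, -0.3, 2.4]
finger_gap: 21.6
finger_force: 40.0
clock: 23.95
eef_pos: [587.1, -282.4, 166.4]
eef_rot: [3.136, -0.009, 0.073]
wrist_force: [0.2, 0.4, -2.8]
finger_gap: 21.4
finger_force: 40.0
499.5515837500908 176.35445786134818
shift [ -54.1 -464.    13.4] turn [ 0.006 -0.009 -0.   ] rows>= 9.3
```

```bash
python3 -m crank '[[0,-54,-464,13,0,0,0],[0,-54,-464,13,0,0,0],[0,-54,-464,13,0,0,0],[0,-54,-464,13,0,0,0],[0,-54,-464,13,0,0,0],[0,-54,-464,13,0,0,0],[0,-54,-464,13,0,0,0],[0,-54,-464,13,0,0,0],[0,-54,-464,13,0,0,0],[0,-54,-464,13,0,0,0]]'|head -2;python3 -m crank '[[0,0,0,0,0,0,0],[0,0,0,0,0,0,0]]'; python3 -c "
from h import *
x,y=bay(-38,60); print(x,y); to(x,y,50,0.073)
im,d,c=snap('wrist','w5.png')
P,uv=pts(c,d); p=manip.read_state()['eef_pos']; m=(np.hypot(P[:,0]-p[0],P[:,1]-p[1])<45)&(P[:,2]>p[2]-30)&(P[:,2]<p[2]+5)&(uv[:,1]<270); q=P[m]; print(m.sum(),np.percentile(q[:,2]-p[2],[2,10,50,90]),q.max(0)-p)"
```

```text
clock: 24.95
eef_pos: [496.1, 181.0, 146.0]
clock: 25.15
eef_pos: [497.5, 177.1, 145.9]
eef_rot: [3.141, 0.0, 0.073]
wrist_force: [-1.3, -0.3, -2.4]
finger_gap: 21.2
finger_force: 40.0
499.5515837500908 176.35445786134818
shift [ 2.   0.9 95.9] turn [0. 0. 0.] rows>= 1.9
3189 [-16.0040801  -14.39371848  -8.2106605   -6.79010398] [28.9483747  27.60369361 -5.36684626]
```

```bash
python3 -m crank '[[0,2,1,25,0,0,0],[0,2,1,55,0,0,0],[0,2,1,78,0,0,0],[0,2,1,90,0,0,0],[0,2,1,94,0,0,0],[0,2,1,96,0,0,0],[0,2,1,96,0,0,0],[0,2,1,96,0,0,0]]'|sed -n '2p;4p'; python3 -m crank '[[0,0,0,1,0,0,0],[0,0,0,1,0,0,0],[0,0,0,1,0,0,0]]'|sed -n '2p;4p'
```

```text
eef_pos: [500.1, 176.7, 50.9]
wrist_force: [0.2, -0.8, -2.7]
eef_pos: [499.7, 176.7, 49.1]
wrist_force: [0.1, 0.4, -2.4]
```

```bash
python3 -m crank '[[0,0,0,1,0,0,0],[0,0,0,1.5,0,0,0],[0,0,0,1.5,0,0,0]]'|sed -n '2p;4p'; python3 -m crank '[[40,0,0,0,0,0,0],[40,0,0,0,0,0,0],[40,0,0,0,0,0,0],[40,0,0,-30,0,0,0],[40,0,0,-60,0,0,0],[40,0,0,-110,0,0,0],[50,0,0,-155,0,0,0],[50,0,0,-155,0,0,0]]'; python3 - <<'E'
from h import *
find('wrist',*bay(-38,60),50,zlo=37,zmax=75)
find('top',581,-396,45);find('scene',581,-396,45)
to(581.5,-396.,150,1.96)
E
```

```text
eef_pos: [499.8, 176.7, 49.0]
wrist_force: [-8.1, -3.2, 17.9]
clock: 27.4
eef_pos: [501.7, 177.2, 208.4]
eef_rot: [-3.14, -0.01, 0.073]
wrist_force: [-0.0, 0.3, -0.3]
finger_gap: 46.4
finger_force: 0.0
wrist 3277 ztop 69.5 rect [498.5 175.7] [59.7 60.3] 84.5 top ((498.53582763671875, 175.6149139404297), (20.632354736328125, 20.8038387298584), 2.5979361534118652)
wrist 370 ztop 74.2 rect [496.5 219. ] [52.1  0.6] 4.1 top ((495.52703857421875, 218.94371032714844), (50.177490234375, 0.3329346477985382), 4.059664726257324)
wrist 1141 ztop 74.3 rect [463.4 173.7] [ 1.6 69.4] 4.7 top ((463.27972412109375, 173.59422302246094), (1.4028664827346802, 68.41770935058594), 4.507606506347656)
wrist 162 ztop 64.2 rect [451.9 172.3] [ 4.1 38.3] 4.5 top ((451.8713684082031, 172.28936767578125), (4.089087963104248, 38.31727600097656), 4.483170509338379)
top 434 ztop 40.5 rect [ 581.1 -397. ] [39.1 62.1] 21.3 top ((580.6502075195312, -397.1578674316406), (29.711483001708984, 33.77899932861328), 26.90267562866211)
scene 426 ztop 40.3 rect [ 581.7 -395.4] [40.9 63. ] 24.5 top ((581.4329833984375, -395.7835693359375), (33.225162506103516, 35.530460357666016), 16.411134719848633)
shift [ 40.4 577.   51.6] turn [-1.000e-03  1.000e-03 -1.887e+00] rows>= 12.6
```

```bash
python3 -m crank '[[60,34,480,30,0,0,-1.4],[60,34,480,30,0,0,-1.4],[60,34,480,30,0,0,-1.4],[60,34,480,30,0,0,-1.4],[60,34,480,30,0,0,-1.4],[60,34,480,30,0,0,-1.4],[60,34,480,30,0,0,-1.4],[60,34,480,30,0,0,-1.4],[60,34,480,30,0,0,-1.4],[60,34,480,30,0,0,-1.4]]'|head -3; python3 -c "
from h import *
to(581.2,-396.3,140,1.963)"
```

```text
clock: 28.55
eef_pos: [565.7, -286.2, 171.1]
eef_rot: [-3.139, -0.001, 1.479]
shift [-108.2   25.6   30.9] turn [-0.002 -0.002 -0.484] rows>= 3.2
```

```bash
python3 -m crank '[[60,-108,26,30,0,0,-0.488],[60,-108,26,30,0,0,-0.488],[60,-108,26,30,0,0,-0.488],[60,-108,26,30,0,0,-0.488],[60,-108,26,30,0,0,-0.488],[60,-108,26,30,0,0,-0.488]]'; python3 - <<'E'
from h import *
find('wrist',581,-396,55,zlo=6,f='w6.png'); 
to(581.2,-396.3,13,1.963)
E
```

```text
clock: 29.15
eef_pos: [581.4, -394.0, 142.1]
eef_rot: [-3.141, -0.002, 1.959]
wrist_force: [-0.3, -1.3, -0.4]
finger_gap: 56.4
finger_force: 0.0
wrist 4153 ztop 39.8 rect [ 580.7 -398.9] [40.1 62. ] 21.3 top ((580.68359375, -398.6283874511719), (31.857192993164062, 35.70249938964844), 21.57081413269043)
shift [ -2.2  -1.2 129.6] turn [-0.001 -0.001 -0.003] rows>= 2.6
```

View pics/w6.png

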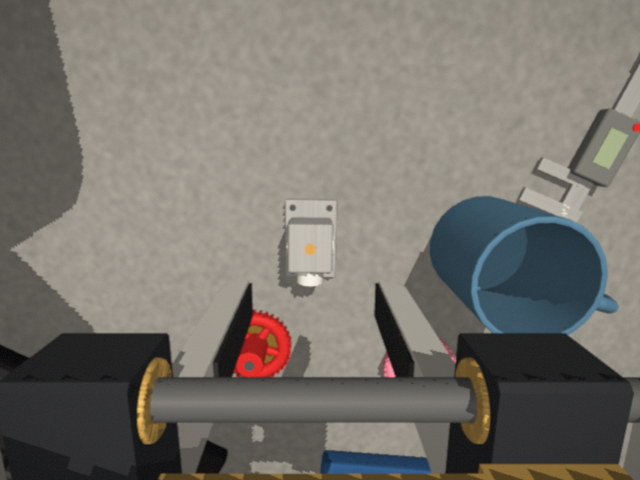

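The wrist view shows the crosshead at (311,245), aligned between the fingers with its boss facing down in the image. The red wheel at (262,345) is clear of the fingers. I'll descend.

```bash
python3 -m crank '[[60,-2.5,-1,50,0,0,0],[60,-2.5,-1,100,0,0,0],[60,-2.5,-1,120,0,0,0],[60,-2.5,-1,127,0,0,0],[60,-2.5,-1,127,0,0,0],[60,-2.5,-1,127,0,0,0]]' |sed -n '2p;4,6p'; python3 -m crank '[[0,0,0,0,0,0,0],[0,0,0,0,0,0,0],[0,0,0,0,0,0,0],[0,0,0,0,0,0,0],[0,0,0,0,0,0,0],[0,0,0,0,0,0,0],[0,0,0,0,0,0,0],[0,0,0,0,0,0,0]]' 45|sed -n '2p;4,6p'; python3 -m crank '[[0,0,0,-5,0,0,0],[0,0,0,-20,0,0,0],[0,0,0,-60,0,0,0],[0,0,0,-100,0,0,0],[0,0,0,-145,0,0,0],[0,0,0,-145,0,0,0]]'; python3 -c "
from h import *
x,y=bay(-38,-16); print(x,y); to(x,y,150,1.644)"
```

```text
eef_pos: [582.5, -397.6, 18.4]
wrist_force: [0.2, -0.4, 1.0]
finger_gap: 56.1
finger_force: 0.0
eef_pos: [581.7, -397.5, 17.1]
wrist_force: [-3.6, -0.7, 5.8]
finger_gap: 31.9
finger_force: 45.0
clock: 31.2
eef_pos: [583.6, -398.4, 170.1]
eef_rot: [3.136, 0.01, 1.961]
wrist_force: [0.7, 0.0, -2.1]
finger_gap: 31.5
finger_force: 45.0
505.09465751420294 100.5568699495577
shift [491.5 117.   16. ] turn [0.007 0.009 0.317] rows>= 10.1
```

```bash
python3 -m crank '[[0,470,112,15,0,0,0.317],[0,470,112,15,0,0,0.317],[0,470,112,15,0,0,0.317],[0,470,112,15,0,0,0.317],[0,470,112,15,0,0,0.317],[0,470,112,15,0,0,0.317],[0,470,112,15,0,0,0.317],[0,470,112,15,0,0,0.317],[0,470,112,15,0,0,0.317],[0,470,112,15,0,0,0.317]]'|head -3;python3 -m crank '[[0,0,0,0,0,0,0],[0,0,0,0,0,0,0]]'; python3 -c "
from h import *
x,y=bay(-36,-16); print(x,y); to(x,y,50,1.644)"
```

```text
clock: 32.2
eef_pos: [505.5, 82.9, 146.4]
eef_rot: [-3.141, -0.0, 1.645]
clock: 32.4
eef_pos: [506.3, 80.6, 146.4]
eef_rot: [-3.141, 0.0, 1.645]
wrist_force: [-0.4, -1.2, -2.5]
finger_gap: 31.5
finger_force: 45.0
507.08933088030267 100.70274031177115
shift [20.   2.3 96.4] turn [-0.     0.     0.001] rows>= 2.0
```

```bash
python3 -m crank '[[0,20,2,10,0,0,0],[0,20,2,40,0,0,0],[0,20,2,70,0,0,0],[0,20,2,88,0,0,0],[0,20,2,94,0,0,0],[0,20,2,97,0,0,0],[0,20,2,97,0,0,0],[0,20,2,97,0,0,0]]'|sed -n '2p;4p'; python3 -m crank '[[0,0,0,1,0,0,0],[0,0,0,1.5,0,0,0],[0,0,0,1.5,0,0,0]]'|sed -n '2p;4p'
```

```text
eef_pos: [505.9, 99.3, 53.3]
wrist_force: [-39.1, -1.7, 63.0]
eef_pos: [505.9, 99.4, 53.0]
wrist_force: [-50.0, -1.4, 79.8]
```

```bash
python3 -m crank '[[0,0,0,-10,0,0,0],[0,0,0,-50,0,0,0],[0,0,0,-90,0,0,0],[0,0,0,-90,0,0,0]]'|sed -n '2p;4p'; python3 - <<'E'
from h import *
im,d,c=snap('wrist','w7.png'); P,uv=pts(c,d); p=manip.read_state()['eef_pos']; print(p)
m=(np.hypot(P[:,0]-p[0],P[:,1]-p[1])<50)&(P[:,2]>p[2]-40)&(P[:,2]<p[2]+30)&(uv[:,1]<290); q=P[m]-p
print(np.histogram(q[:,2],bins=np.arange(-40,32,4)))
E
```

```text
eef_pos: [509.7, 99.2, 143.0]
wrist_force: [0.4, -0.4, -4.5]
[508.43514924  99.17504628 139.98903025]
(array([   0,    0,    0,    0,    0,    0,    0,   16,  126, 2658,  194,
        191,  266,  335,  197,  190,  526]), array([-40, -36, -32, -28, -24, -20, -16, -12,  -8,  -4,   0,   4,   8,
        12,  16,  20,  24,  28]))
```

View pics/w7.png

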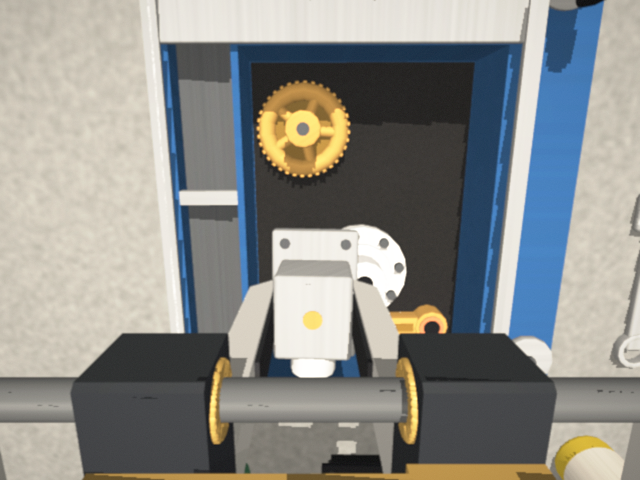

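The wrist view shows the crosshead at (312,300) still in the grip. The endcover has moved: its flange is now at about (365,265), under the crosshead's target, so it was knocked aside. I'll measure the free space.

```bash
python3 -m crank '[[0,20,120,-10,0,0,0],[0,20,120,-10,0,0,0],[0,20,120,-10,0,0,0],[0,20,120,-10,0,0,0]]'|sed -n '2p;4,6p'; python3 - <<'E'
from h import *
for n,f in(('wrist','w8.png'),('scene','s8.png'),('top','t8.png')):
    im,d,c=snap(n,f); P,uv=pts(c,d); b=P-np.r_[BO,0]; cs,sn=np.cos(BY),np.sin(BY); bx=b[:,0]*cs+b[:,1]*sn+.5; by=-b[:,0]*sn+b[:,1]*cs+121
    m=(abs(bx)<70)&(abs(by)<100)&(P[:,2]>38)&(P[:,2]<75)
    mk=np.zeros(d.shape,np.uint8); mk[uv[m,1],uv[m,0]]=1; k,L,st,_=cv2.connectedComponentsWithStats(mk); lab=L[uv[:,1],uv[:,0]]
    for i in range(1,k):
        if st[i,4]<60: continue
        s=lab==i; h=np.median(cv2.cvtColor(im,cv2.COLOR_RGB2HSV)[uv[s,1],uv[s,0]],0)
        rr=cv2.minAreaRect(np.c_[bx[s],by[s]].astype(np.float32)); print(n,st[i,4],'bay',np.round(rr[0],1),np.round(rr[1],1),round(rr[2],1),'z',np.percentile(P[s,2],[5,50,98]).round(1),h)
E
```

```text
eef_pos: [626.7, 128.2, 145.1]
wrist_force: [0.1, -0.5, -3.7]
finger_gap: 32.2
finger_force: 44.5
wrist 5562 bay [-38.8  59.2] [60.6 60.2] 2.2 z [39.  41.7 69.4] [ 18. 153. 185.]
wrist 5763 bay [  1.  -35.8] [65.6 60.4] 0.3 z [41.5 45.9 67.5] [ 26.   2. 255.]
wrist 122 bay [-47.  -64.5] [ 3.9 20.8] 87.0 z [38.5 41.4 46.3] [ 18. 156. 202.]
wrist 95 bay [ 58.1 -83.8] [15.4  8.9] 78.3 z [45.7 47.5 49. ] [ 15. 151. 163.]
scene 199 bay [ 11.4 -73. ] [57.4 22.3] 1.0 z [40.3 45.5 47.9] [ 19. 193. 224.]
scene 645 bay [-37.7  60.8] [58.4 60.1] 12.9 z [39.2 42.8 70. ] [ 17. 191. 176.]
top 1194 bay [ -0.9 -50.1] [128.1  87.1] 3.3 z [39.5 44.4 66.9] [ 17.   20.  238.5]
top 145 bay [-37.4  40.9] [55.2 23.6] 5.4 z [38.3 40.4 50.3] [ 17. 145. 183.]
```

View pics/s8.png

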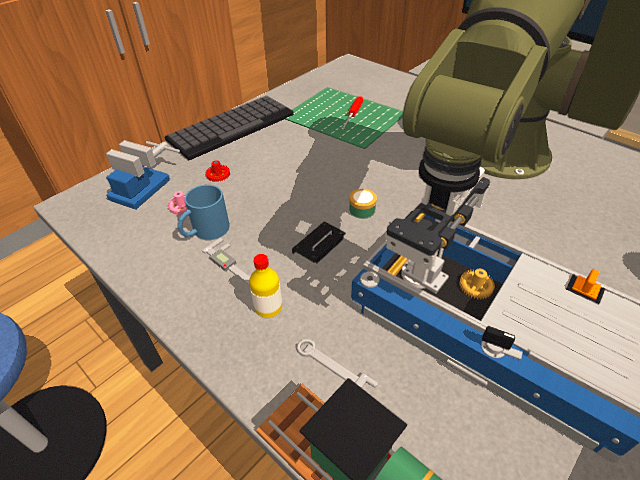

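The scene view shows the wheel in the bay at (478,285) and the gripper holding the crosshead at the -y end. The endcover now lies at bay (1,-33), so the crosshead goes to the free quadrant at bay (34,52).

```bash
python3 -c "
from h import *
x,y=bay(34,50); print(x,y); to(x,y,60,1.644)"
```

```text
572.0891767407493 171.63242407053457
shift [ 47.2 -48.8  86.4] turn [-0.003  0.    -0.001] rows>= 2.2
```

```bash
python3 -m crank '[[0,47,-49.5,0,0,0,0],[0,47,-49.5,0,0,0,0],[0,47,-49.5,0,0,0,0],[0,47,-49.5,30,0,0,0],[0,47,-49.5,60,0,0,0],[0,47,-49.5,75,0,0,0],[0,47,-49.5,85,0,0,0],[0,47,-49.5,88,0,0,0],[0,47,-49.5,88,0,0,0]]'|sed -n '2p;4p'; python3 -m crank '[[0,0,0,3,0,0,0],[0,0,0,6,0,0,0],[0,0,0,8,0,0,0],[0,0,0,8,0,0,0]]'|sed -n '2p;4p'
```

```text
eef_pos: [572.9, 172.1, 60.4]
wrist_force: [0.1, 0.2, -3.1]
eef_pos: [572.5, 172.2, 51.7]
wrist_force: [0.1, 0.1, -4.3]
```

```bash
python3 -m crank '[[0,0,0,2,0,0,0],[0,0,0,4,0,0,0],[0,0,0,4,0,0,0],[0,0,0,4,0,0,0]]'|sed -n '2p;4p'; python3 -m crank '[[0,0,0,2,0,0,0],[0,0,0,3,0,0,0],[0,0,0,3,0,0,0]]'|sed -n '2p;4p'
```

```text
eef_pos: [572.6, 172.2, 47.9]
wrist_force: [0.1, -0.4, -4.2]
eef_pos: [572.5, 172.1, 44.7]
wrist_force: [-0.5, -0.6, -3.2]
```

```bash
python3 -m crank '[[0,0,0,1,0,0,0],[0,0,0,2,0,0,0],[0,0,0,2,0,0,0]]'|sed -n '2p;4p'
```

```text
eef_pos: [572.9, 172.0, 43.6]
wrist_force: [-1.3, -3.1, 3.8]
```

```bash
python3 -m crank '[[43,0,0,0,0,0,0],[43,0,0,0,0,0,0],[43,0,0,0,0,0,0],[43,0,0,-30,0,0,0],[43,0,0,-60,0,0,0],[43,0,0,-110,0,0,0],[43,0,0,-160,0,0,0],[43,0,0,-160,0,0,0]]'|sed -n '2p;4,6p'; python3 -m crank '[[43,0,220,0,0,0,0],[43,0,220,0,0,0,0],[43,0,220,0,0,0,0],[43,0,220,0,0,0,0],[43,0,220,0,0,0,0],[43,0,220,0,0,0,0]]'|sed -n '2p;4,6p'; cat > chk.py <<'E'
from h import *
import sys
for n,f in(('wrist',None),('scene','s'+sys.argv[1]+'.png'),('top','t'+sys.argv[1]+'.png')):
    im,d,c=snap(n,f); P,uv=pts(c,d); b=P-np.r_[BO,0]; cs,sn=np.cos(BY),np.sin(BY); bx=b[:,0]*cs+b[:,1]*sn+.5; by=-b[:,0]*sn+b[:,1]*cs+121
    m=(abs(bx)<70)&(abs(by)<100)&(P[:,2]>38)&(P[:,2]<75)
    mk=np.zeros(d.shape,np.uint8); mk[uv[m,1],uv[m,0]]=1; k,L,st,_=cv2.connectedComponentsWithStats(mk); lab=L[uv[:,1],uv[:,0]]
    for i in range(1,k):
        if st[i,4]<60: continue
        s=lab==i; rr=cv2.minAreaRect(np.c_[bx[s],by[s]].astype(np.float32)); print(n,st[i,4],'bay',np.round(rr[0],1),np.round(rr[1],1),round(rr[2],1),'z',np.percentile(P[s,2],[5,50,99.5]).round(1))
    if n=='top':
        b3=im[200:380,20:300]; cv2.imwrite('pics/t'+sys.argv[1]+'c.png',cv2.cvtColor(cv2.resize(b3,None,fx=2.5,fy=2.5),cv2.COLOR_RGB2BGR))
E
python3 chk.py 9
```

```text
eef_pos: [574.8, 172.8, 210.2]
wrist_force: [0.3, 0.6, -0.0]
finger_gap: 40.4
finger_force: 0.0
eef_pos: [793.1, 188.2, 201.3]
wrist_force: [-0.7, 0.4, 0.6]
finger_gap: 40.7
finger_force: 0.0
wrist 3533 bay [35.6 50.5] [36.5 62.7] 4.2 z [38.6 67.2 70.1]
wrist 4974 bay [  2.4 -45.7] [67.  80.8] 0.5 z [40.6 45.6 67.8]
scene 1138 bay [-7.8 57.2] [ 59.9 123.6] 83.8 z [39.3 53.  72. ]
top 1197 bay [ -0.9 -50.3] [127.7  86.1] 3.0 z [39.4 44.5 68. ]
top 293 bay [34. 38.] [37.8 36.2] 86.6 z [38.8 65.  71.4]
top 143 bay [-38.6  42. ] [24.5 54.3] 87.3 z [38.3 40.3 44.6]
```

View pics/t9c.png

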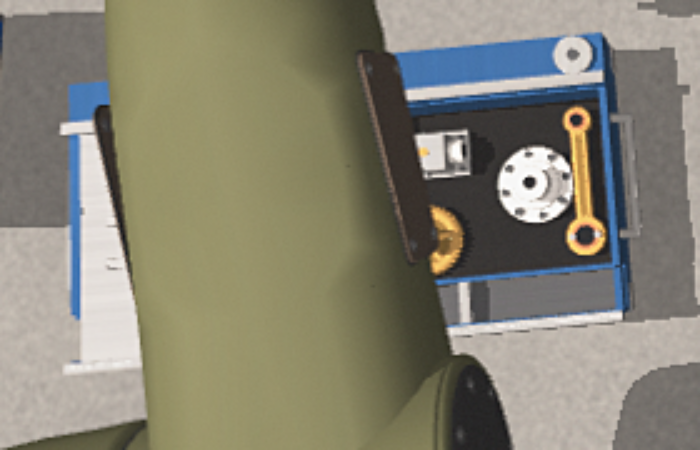

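The top crop shows the crosshead (440,150), endcover (535,183), rod (580,180) and wheel (440,240), all lying flat in the bay. Next I go back to the tab to shut the cover.

```bash
python3 -c "
from h import *
to(433,331.5,150,3.214)"
```

```text
shift [ 169.1 -347.6   50.8] turn [-0.002 -0.002 -1.57 ] rows>= 10.5
```

```bash
python3 -m crank '[[30,165,-340,30,0,0,-1.45],[30,165,-340,30,0,0,-1.45],[30,165,-340,30,0,0,-1.45],[30,165,-340,30,0,0,-1.45],[30,165,-340,30,0,0,-1.45],[30,165,-340,30,0,0,-1.45],[30,165,-340,30,0,0,-1.45],[30,165,-340,30,0,0,-1.45],[30,165,-340,30,0,0,-1.45],[30,165,-340,30,0,0,-1.45]]'|head -3; python3 -m crank '[[30,0,0,0,0,0,-0.12],[30,0,0,0,0,0,-0.12]]'; python3 -c "
from h import *
to(433,331.5,97,3.214)"
```

```text
clock: 39.35
eef_pos: [436.7, 328.3, 173.5]
eef_rot: [3.141, 0.001, 3.037]
clock: 39.55
eef_pos: [439.3, 327.4, 173.4]
eef_rot: [3.141, 0.001, -3.133]
wrist_force: [0.2, 0.5, -0.0]
finger_gap: 27.9
finger_force: 0.0
shift [ 6.3  4.1 76.4] turn [ 0.001  0.001 -0.063] rows>= 1.5
```

```bash
python3 -m crank '[[30,6,4,20,0,0,-0.06],[30,6,4,20,0,0,-0.06],[30,6,4,20,0,0,-0.06]]'|head -3; python3 -c "
from h import *
find('wrist',433,331,40,zlo=112,zmax=130)
to(433,331.5,97,3.214)"
```

```text
clock: 39.85
eef_pos: [434.3, 331.6, 153.3]
eef_rot: [-3.142, -0.0, -3.079]
wrist 1367 ztop 120.7 rect [430.4 330.5] [35.7 11.6] 3.8 top ((430.3275451660156, 330.4977111816406), (35.245582580566406, 11.394782066345215), 3.951733112335205)
shift [ 1.8 -0.1 56.7] turn [ 0.     0.001 -0.009] rows>= 1.1
```

```bash
python3 -m crank '[[30,1,-0.5,30,0,0,-0.009],[30,1,-0.5,55,0,0,-0.009],[30,1,-0.5,55,0,0,-0.009],[0,1,-0.5,55,0,0,-0.009],[0,1,-0.5,55,0,0,-0.009],[0,1,-0.5,55,0,0,-0.009],[0,1,-0.5,55,0,0,-0.009],[0,1,-0.5,55,0,0,-0.009]]' 50; python3 -m crank '[[0,0,2,4,0,0,0],[0,0,3,8,0,0,0],[0,0,3,8.5,0,0,0],[0,0,3,8.5,0,0,0]]'
```

```text
clock: 40.7
eef_pos: [434.5, 331.8, 99.4]
eef_rot: [3.14, 0.002, -3.066]
wrist_force: [-0.5, -0.9, 7.2]
finger_gap: 11.5
finger_force: 50.0
clock: 41.1
eef_pos: [434.6, 335.2, 93.3]
eef_rot: [3.139, 0.004, -3.066]
wrist_force: [-9.6, -5.2, 32.3]
finger_gap: 11.7
finger_force: 50.0
```

```bash
python3 -m crank '[[0,0,-4,0,0,0,0],[0,0,-10,0,0,0,0],[0,0,-20,0,0,0,0],[0,0,-30,0,0,0,0],[0,0,-40,0,0,0,0],[0,0,-50,0,0,0,0],[0,0,-60,0,0,0,0],[0,0,-70,0,0,0,0],[0,0,-80,0,0,0,0],[0,0,-90,0,0,0,0]]'; python3 -m crank '[[0,0,-10,0,0,0,0],[0,0,-20,0,0,0,0],[0,0,-30,0,0,0,0],[0,0,-40,0,0,0,0],[0,0,-50,0,0,0,0],[0,0,-60,0,0,0,0],[0,0,-70,0,0,0,0],[0,0,-80,0,0,0,0],[0,0,-90,0,0,0,0],[0,0,-100,0,0,0,0]]'
```

```text
clock: 42.1
eef_pos: [441.4, 244.9, 93.2]
eef_rot: [3.14, 0.004, -3.066]
wrist_force: [-12.8, -4.8, 37.9]
finger_gap: 11.1
finger_force: 50.0
clock: 43.1
eef_pos: [448.9, 144.9, 93.1]
eef_rot: [3.141, 0.003, -3.066]
wrist_force: [-15.9, -3.3, 43.5]
finger_gap: 11.4
finger_force: 50.0
```

```bash
python3 -m crank '[[0,0,-5,0,0,0,0],[0,0,-10,0,0,0,0],[0,0,-14,0,0,0,0],[0,0,-17,0,0,0,0],[0,0,-20,0,0,0,0],[0,0,-22,0,0,0,0],[0,0,-24,0,0,0,0],[0,0,-24,0,0,0,0]]'; python3 -m crank '[[0,0,-1,0,0,0,0],[0,0,-2,0,0,0,0],[0,0,-2,0,0,0,0]]'
```

```text
clock: 43.9
eef_pos: [450.6, 122.2, 93.1]
eef_rot: [3.139, 0.004, -3.067]
wrist_force: [-17.3, 6.5, 42.5]
finger_gap: 12.0
finger_force: 50.0
clock: 44.2
eef_pos: [450.6, 121.8, 93.2]
eef_rot: [3.136, 0.004, -3.067]
wrist_force: [-17.7, 20.7, 41.4]
finger_gap: 11.7
finger_force: 50.1
```

Force is now rising against the closed stop at y≈122, so the cover is shut. I'll let the tab rise, test the latch with a gentle pull, then release.

```bash
python3 -m crank '[[0,0,1,-4,0,0,0],[0,0,1,-8,0,0,0],[0,0,1,-10,0,0,0],[0,0,1,-10,0,0,0]]'; python3 -m crank '[[0,0,3,0,0,0,0],[0,0,5,0,0,0,0],[0,0,5,0,0,0,0]]'; python3 -m crank '[[0,0,-3,0,0,0,0],[0,0,-3,0,0,0,0],[30,0,-3,0,0,0,0],[30,0,-3,0,0,0,0],[30,0,-3,0,0,0,0],[30,0,-3,-40,0,0,0],[30,0,-3,-80,0,0,0],[30,0,-3,-110,0,0,0],[30,0,-3,-110,0,0,0]]'; python3 -c "
from h import *
find('wrist',448,121,40,zlo=105,zmax=130)
find('wrist',448,121,28,zlo=90,zmax=130)
to(*box(101,19),150,1.644)"
```

```text
clock: 44.6
eef_pos: [450.2, 122.0, 100.5]
eef_rot: [3.138, 0.002, -3.066]
wrist_force: [-1.8, 16.7, 2.4]
finger_gap: 11.2
finger_force: 50.0
clock: 44.9
eef_pos: [449.9, 125.0, 99.9]
eef_rot: [-3.141, 0.001, -3.066]
wrist_force: [2.1, -1.7, 3.3]
finger_gap: 11.9
finger_force: 50.0
clock: 45.8
eef_pos: [451.0, 122.2, 213.1]
eef_rot: [3.141, 0.006, -3.066]
wrist_force: [0.9, 0.6, -0.2]
finger_gap: 28.3
finger_force: 0.0
wrist 908 ztop 121.8 rect [446.3 121.2] [35.9 11.7] 4.3 top ((446.3739929199219, 121.45993041992188), (35.06172180175781, 11.01538372039795), 4.208059310913086)
wrist 2614 ztop 121.5 rect [446.2 121.3] [35.8 38. ] 4.2 top ((446.19854736328125, 121.29190826416016), (35.0967903137207, 10.957698822021484), 4.316290378570557)
shift [-193.6  130.2   59.2] turn [0.    0.    1.573] rows>= 10.5
```

```bash
python3 -m crank '[[40,-190,130,40,0,0,1.45],[40,-190,130,40,0,0,1.45],[40,-190,130,40,0,0,1.45],[40,-190,130,40,0,0,1.45],[40,-190,130,40,0,0,1.45],[40,-190,130,40,0,0,1.45],[40,-190,130,40,0,0,1.45],[40,-190,130,40,0,0,1.45],[40,-190,130,40,0,0,1.45],[40,-190,130,40,0,0,1.45]]'|head -3; python3 -m crank '[[40,0,0,0,0,0,0.123],[40,0,0,0,0,0,0.123],[40,0,0,0,0,0,0.123]]'|head -3; python3 - <<'E'
from h import *
find('wrist',633,265,40,zlo=108,zmax=125,f='w10.png'); find('scene',633,265,35,zlo=108,zmax=125); find('top',633,265,35,zlo=108,zmax=125)
to(633,265.7,96,1.644)
E
```

```text
clock: 46.9
eef_pos: [628.8, 265.6, 167.0]
eef_rot: [-3.138, 0.001, 1.761]
clock: 47.2
eef_pos: [629.0, 265.7, 168.0]
eef_rot: [-3.14, 0.001, 1.648]
wrist 1436 ztop 119.9 rect [632.3 264.7] [12.1 41.5] 15.3 top ((632.2662353515625, 264.6109313964844), (11.498254776000977, 41.177433013916016), 15.42446231842041)
scene 308 ztop 120.6 rect [633.5 265.8] [13.7 41.2] 12.5 top ((633.4859008789062, 265.8271484375), (13.7034912109375, 40.9065055847168), 12.530807495117188)
top 140 ztop 120.6 rect [633.  264.3] [12.6 44.3] 13.7 top ((632.41845703125, 264.23626708984375), (9.656325340270996, 40.560699462890625), 15.989505767822266)
shift [-0.4  3.8 72.9] turn [-0.001  0.     0.002] rows>= 1.5
```

View pics/w10.png

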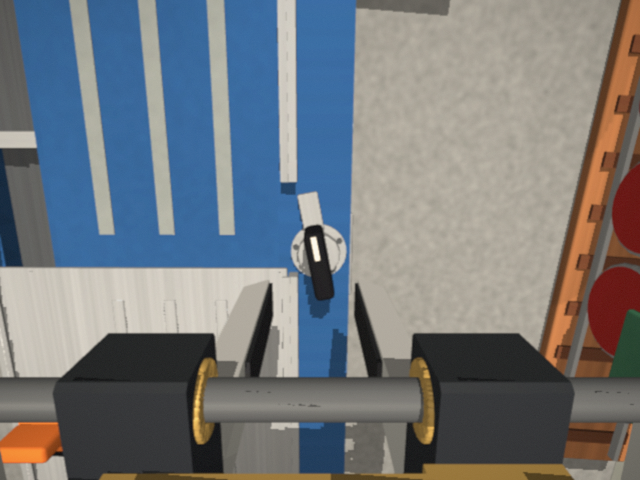

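The wrist view shows the black bar at (318,262) and the tongue tip at (308,200). The bar is already turned about 0.19 rad, so I'll align the gripper with it and grip.

```bash
python3 -m crank '[[40,-0.5,3.5,20,0,0,-0.13],[40,-0.5,3.5,20,0,0,-0.19],[40,-0.5,3.5,20,0,0,-0.19],[40,-0.5,3.5,55,0,0,-0.19],[40,-0.5,3.5,71,0,0,-0.19],[40,-0.5,3.5,71,0,0,-0.19],[40,-0.5,3.5,71,0,0,-0.19]]'; python3 -m crank '[[5,0,0,0,0,0,0],[5,0,0,0,0,0,0],[5,0,0,0,0,0,0],[5,0,0,0,0,0,0],[5,0,0,0,0,0,0],[5,0,0,0,0,0,0]]' 15
```

```text
clock: 48.05
eef_pos: [633.2, 265.8, 99.3]
eef_rot: [3.141, -0.0, 1.834]
wrist_force: [0.4, 0.5, 1.4]
finger_gap: 37.8
finger_force: 0.0
clock: 48.65
eef_pos: [632.4, 265.6, 99.0]
eef_rot: [-3.14, 0.0, 1.834]
wrist_force: [-6.0, -1.8, 5.3]
finger_gap: 12.0
finger_force: 15.0
```

```bash
python3 -m crank '[[0,0,0,0,0,0,-0.08],[0,0,0,0,0,0,-0.16],[0,0,0,0,0,0,-0.24],[0,0,0,0,0,0,-0.32],[0,0,0,0,0,0,-0.4],[0,0,0,0,0,0,-0.48],[0,0,0,0,0,0,-0.56],[0,0,0,0,0,0,-0.64],[0,0,0,0,0,0,-0.7],[0,0,0,0,0,0,-0.7]]' 25; python3 -m crank '[[0,0,0,0,0,0,-0.08],[0,0,0,0,0,0,-0.16],[0,0,0,0,0,0,-0.24],[0,0,0,0,0,0,-0.32],[0,0,0,0,0,0,-0.4],[0,0,0,0,0,0,-0.48],[0,0,0,0,0,0,-0.56],[0,0,0,0,0,0,-0.63],[0,0,0,0,0,0,-0.67],[0,0,0,0,0,0,-0.67]]'; python3 -c "
from h import *
print(manip.read_state()['moment'])"
```

```text
clock: 49.65
eef_pos: [632.3, 265.5, 99.1]
eef_rot: [-3.14, -0.001, 2.536]
wrist_force: [-7.8, -2.5, 5.5]
finger_gap: 11.9
finger_force: 25.0
clock: 50.65
eef_pos: [632.3, 265.4, 99.1]
eef_rot: [-3.141, -0.002, -3.078]
wrist_force: [-7.6, -3.1, 6.1]
finger_gap: 11.6
finger_force: 25.0
[-0.59443733  1.52100855  0.04087606]
```

```bash
python3 -m crank '[[35,0,0,0,0,0,0],[35,0,0,0,0,0,0],[35,0,0,0,0,0,0],[35,0,0,-40,0,0,0],[35,0,0,-80,0,0,0],[35,0,0,-110,0,0,0],[35,0,0,-110,0,0,0]]'|sed -n '1,2p;4,6p'; python3 -m crank '[[35,0,200,0,0,0,0],[35,0,200,0,0,0,0],[35,0,200,0,0,0,0],[35,0,200,0,0,0,0],[35,0,200,0,0,0,0]]'|head -2; python3 - <<'E'
from h import *
find('scene',633,265,35,zlo=108,zmax=125,f='s11.png'); find('wrist',448,121,28,zlo=108,zmax=130);find('scene',448,121,28,zlo=108,zmax=130);find('top',448,121,28,zlo=108,zmax=130,f='t11.png')
find('top',633,265,35,zlo=108,zmax=125)
E
```

```text
clock: 51.35
eef_pos: [634.2, 266.2, 213.7]
wrist_force: [-0.4, 0.2, 0.8]
finger_gap: 32.9
finger_force: 0.0
clock: 51.85
eef_pos: [617.8, 471.1, 204.5]
scene 234 ztop 120.9 rect [633.7 265.2] [42.2 12.1] 3.5 top ((633.4827880859375, 264.7916259765625), (40.346641540527344, 11.152164459228516), 2.914184093475342)
scene 132 ztop 122.6 rect [449.  122.7] [36.6 12.6] 4.3 top ((446.9338684082031, 122.90618896484375), (32.503150939941406, 10.782901763916016), 2.930668354034424)
top 124 ztop 121.6 rect [447.3 120.8] [35.5 12. ] 3.4 top ((447.443359375, 121.1493148803711), (31.416629791259766, 10.474774360656738), 0.1389792114496231)
top 158 ztop 119.7 rect [632.8 264.6] [42.3 14.6] 2.5 top ((632.9180297851562, 263.77899169921875), (39.543941497802734, 12.346160888671875), 0.4380525052547455)
```

View pics/s11.png

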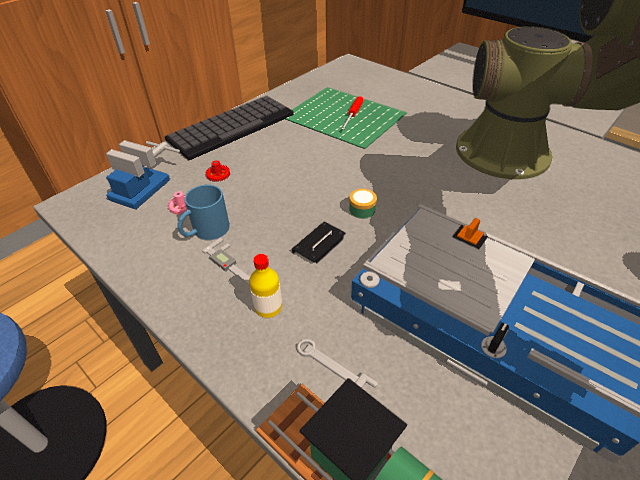

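The scene view shows the cover shut and the tab up at (473,230), back where it started. The cam bar at (497,338) lies square across (about 3°, against the box's 4°), and the desk items are untouched. I'll hand it in.

```bash
python3 -c "
from cell import manip
print(manip.sign_off())"
```

```text
the job is handed in; nothing more can be done
None
```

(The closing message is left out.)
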